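# Clamp the blender cup and find which way its blade cap unscrews

## Robot

A 7-joint arm with a two-finger parallel gripper is mounted at the origin on a cart in front of the work surface, level with it; the furniture and walls round the work are solid. World frame = base frame: x ahead of the robot, y to its left, z up, the work surface at z = 0. Lengths are in mm, angles in rad, forces in N, time in s.
With the tool pointing down it reaches from about 375 to 925 mm from the base axis. Payload 3.1 kg.
Tool frame: the origin (TCP) lies midway between the tips of the shut fingers; the grasp point (between the pads) lies 19 mm behind it (tcp_to_grasp is the distance from the TCP to the grasp point, in mm); z points along the fingers, y is the line along which they close (so a half turn about z gives the same grasp; the last joint's range is limited). The gripper opens to 85 mm and grips with 20 to 120 N. Pads are 22 mm wide; open, the fingers measure 114 mm over their backs; the gripper's body (76 mm by 85 mm) begins 54 mm behind the grasp point. The pads swing forward as they close: fully open they stand 13 mm farther back than shut.
Start: joints at [1.17, 0.383, 0.044, 1.598, -0.018, 1.161, -0.05], TCP at [193.846, -620.425, 231.269] pointing down, gripper open.
Joint ranges: [-2.61, 2.61], [-0.41, 2.15], [-1.48, 1.57], [0, 2.5], [-1.57, 4.71], [0.05, 1.97], [-2.85, 2.85]. Speed limits (rad/s): [2.79, 2.79, 3.14, 3.14, 3.14, 3.14, 3.14].

## Interface

Orientations are given as a rotation vector (axis times angle).
In Python, from workcell import move_to, move_straight, goto_joints, command_gripper, wait, solve_ik, grab_frame, MotionError, hand_in, read_clock, read_joint_positions, read_qvel, read_tau, read_tcp_pos, read_ee_rot, read_wrist_force, read_moment, read_gripper_width, read_gripper_force, tcp_to_grasp gives the robot as it stands. The module is installed in compiled form; this text tells all that it offers. Calls block until the motion is done:
- move_to(position, orientation): joint-space move of the TCP to a pose.
- move_straight(position, v=150, orientation=None): straight line of the TCP; orientation=None keeps the orientation; v is the mean speed in mm/s.
- goto_joints(angles): joint-space move.
- command_gripper(opening, strength=None): opening from 0.0 (shut) to 1.0 (fully open); strength is the grip in N (None keeps the last); returns when the fingers have stopped.
- wait(seconds).
- solve_ik(position, orientation): joint angles nearest the present ones, or None.
- grab_frame(name): name is "scene" or "top"; returns a dict with "img" (480x640x3 uint8, blue, green, red), "camera_matrix" (3x3 intrinsics, pixels), "k1" (the pictures are not rectified: a ray, as slopes to the right and down, at radius r is drawn at 1 + k1 r^2 times it, then the intrinsics apply), "cam_to_world" (4x4, takes a point from camera to world coordinates). Camera axes: x right, y up, looking along -z (the intrinsics and any distortion apply to the point x, -y, -z); pixel columns grow to the right and rows downward; lengths in mm; the calibration is good to about 2 mm. A picture is of the moment at which its call begins. There is no depth.
A pose or a line that the arm cannot do raises MotionError and nothing moves.
- hand_in(): hands the job in; it is judged then, once.
Readings, each from a call of its own:
- read_clock(): time.
- read_joint_positions(): joint angles.
- read_qvel(): joint speeds.
- read_tau(): joint torques, N m.
- read_tcp_pos(): TCP position.
- read_ee_rot(): TCP orientation.
- read_wrist_force(): force on the tool from outside, world axes, zero at the start.
- read_moment(): the same for the moment, N m.
- read_gripper_width(): opening from 0.0 (shut) to 1.0 (fully open).
- read_gripper_force(): force on a finger pad.
Only numpy, scipy, OpenCV 4.12 (cv2) and the standard library are available. Lean on these libraries where they do the work, as an engineer would, in place of code of your own. Each camera call takes 0.05 s, during which the arm holds its last target. There are 200 camera calls.

## Task

Clamp the blender cup that stands in the white one-handed cup holder by pressing the red cam lever fully down, then take its blade cap off: nobody remembers whether this one has a right-hand or a left-hand thread, so try it gently one way and, if it stops, the other, without wringing the cup round in the clamp. Lift the freed cap straight up and finish while still holding it upright and still over its cup, blades well clear of the neck, so that it drips back into the cup; leave the clamp shut, and leave the other cup with its cap and the things around alone.

Things in the scene. Friction and masses are not known exactly. Their poses are not given: they have to be found in the camera images.
- holder: white one-handed cup clamp fixed to the worktop, about 240 mm long, 125 mm wide, 80 mm high. Origin on the worktop at the centre of the cup bay, z up, +x from the lever towards the fixed vee jaw. The cup stands in it on the worktop itself, between the vee jaw (+x) and a sliding jaw (-x). Shut, it holds the cup against a twist of about 0.6 N m.
- clamp_lever (a joint): cam lever, rad: 0 = open, its arm rising towards the holder's -x at 1.07 rad above level; 1.05 = fully down, arm level, sliding jaw pressed on the cup. The arm's elevation is 1.07 minus the value. Starts between 0 and 0.15, stays where it is left, needs about 3 to 15 N at the paddle.
- clamp_pivot (a point): the lever's pivot, fixed in the holder at x = -84 mm, y = 0, z = 58 mm; the lever turns about the holder's y direction.
- clamp_grip (a point): centre of the upper face of the red paddle on the lever (40 mm along the arm, 24 mm wide, 10 mm thick), 66 mm along the arm from the pivot and 5 mm above its centre line; the arm ends 86 mm from the pivot. Press here, down and round the pivot.
- cup_a: clear round blender cup, 0.35 kg, 76 mm across up to 88 mm, then a shoulder and a 40 mm neck with its rim at 130 mm; orange fill scale up one side. Origin at the centre of its foot, z up. Of the two look-alike cups one stands in the holder (which one varies); the other, about 0.2 m to its left on the worktop, is left alone.
- cap_a: black blade cap screwed on cup_a, 0.12 kg; looks like the other cap. Origin on its axis at the skirt's lower edge, z up; seated, 106 mm above the cup's foot. Skirt 61 mm across up to 24 mm, ribbed crown 62 mm across from 24 to 44 mm, steel coupling 26 mm across up to 51 mm; blades inside. One cap has a right-hand, the other a left-hand thread (each tightened by its own motor); nothing shows which.
- cup_b: clear round blender cup, 0.35 kg, 76 mm across up to 88 mm, then a shoulder and a 40 mm neck with its rim at 130 mm; orange fill scale up one side. Origin at the centre of its foot, z up. Of the two look-alike cups one stands in the holder (which one varies); the other, about 0.2 m to its left on the worktop, is left alone.
- cap_b: black blade cap screwed on cup_b, 0.12 kg; looks like the other cap. Origin on its axis at the skirt's lower edge, z up; seated, 106 mm above the cup's foot. Skirt 61 mm across up to 24 mm, ribbed crown 62 mm across from 24 to 44 mm, steel coupling 26 mm across up to 51 mm; blades inside. One cap has a right-hand, the other a left-hand thread (each tightened by its own motor); nothing shows which.
- cap_a_crown (a point): point to grip cap cap_a: on its axis, half-way up the ribbed crown, 34 mm above the cap's origin. Turned the loosening way the cap is free after 40 to 58 degrees, with a stop 72 to 90 degrees on (67 is always free); turned the wrong way it meets a hard stop within 16 degrees. Between the stops it turns almost without torque. Until free it cannot be pulled up; then it lifts straight off.
- cap_b_crown (a point): point to grip cap cap_b: on its axis, half-way up the ribbed crown, 34 mm above the cap's origin. Turned the loosening way the cap is free after 40 to 58 degrees, with a stop 72 to 90 degrees on (67 is always free); turned the wrong way it meets a hard stop within 16 degrees. Between the stops it turns almost without torque. Until free it cannot be pulled up; then it lifts straight off.
- cup_a_mark (a point): point on the wall of cup_a, on the orange fill scale, 38 mm from the axis along the cup's +x and 46 mm up; it shows whether the cup was turned or shoved.
- cup_b_mark (a point): point on the wall of cup_b, on the orange fill scale, 38 mm from the axis along the cup's +x and 46 mm up; it shows whether the cup was turned or shoved.
- apple_1: red apple, 72 mm, on the worktop to the right; leave it alone
- garlic_1: bulb of garlic, 61 mm, on the worktop to the right in front; leave it alone
- lemon: yellow lemon, 76x56x55 mm, on the chopping board; leave it alone
Mind the look-alikes: they are no part of the job. What is shaped like the cap_b but purple or turquoise is not meant.

How it is judged:
By the outcome, as a careful person would: the job done as asked, in the order asked, and still so for the second after the job is handed in, while the arm keeps its last pose, push and grip.
It also fails if it takes over 61 s, if anything falls off the work surface, if the arm or the gripper's body presses on something with over 40 N, if the wrist force passes 120 N, or if a joint passes its speed limit or range.

## Working session

There is one attempt and no reset: what is moved stays moved. The work goes in short steps, each a Python script; the robot and the scene stay as the last script left them, time stands still between calls to the robot, and variables do not carry over. Pictures are saved under pics/ and viewed, at most 10 in all, crops included, and the job is handed in when it is done.

```bash
mkdir -p pics
cat > h.py <<'E'
import numpy as np, cv2
from workcell import *
def ray(f,u,v):
    K=f["camera_matrix"];k=f["k1"];T=np.array(f["cam_to_world"])
    xd=np.array([(u-K[0][2])/K[0][0],(v-K[1][2])/K[1][1]]);x=xd.copy()
    for _ in range(30): x=xd/(1+k*(x@x))
    d=T[:3,:3]@np.array([x[0],-x[1],-1]);return T[:3,3],d
def onz(f,u,v,z):
    o,d=ray(f,u,v);return o+d*(z-o[2])/d[2]
def proj(f,P):
    T=np.array(f["cam_to_world"]);K=f["camera_matrix"]
    p=T[:3,:3].T@(np.array(P,float)-T[:3,3]);x=np.array([p[0],-p[1]])/-p[2]
    x=x*(1+f["k1"]*(x@x));return np.array([K[0][0]*x[0]+K[0][2],K[1][1]*x[1]+K[1][2]])
E
python3 - <<'E'
from h import *
import pickle
for n in("scene","top"):
    f=grab_frame(n);pickle.dump(f,open(n+".pkl","wb"));cv2.imwrite(f"pics/{n}0.png",f["img"]);print(n,np.round(f["cam_to_world"],3),np.round(f["camera_matrix"],1),f["k1"])
print(read_clock(),tcp_to_grasp,read_ee_rot(),read_tcp_pos())
E
```

```text
scene [[-5.56000e-01  4.27000e-01 -7.13000e-01 -3.94619e+02]
 [-8.31000e-01 -3.07000e-01  4.64000e-01  6.83977e+02]
 [-2.10000e-02  8.50000e-01  5.26000e-01  7.70030e+02]
 [ 0.00000e+00  0.00000e+00  0.00000e+00  1.00000e+00]] [[602.5   0.  316.4]
 [  0.  602.5 240.9]
 [  0.    0.    1. ]] -0.17046528399520347
top [[ 1.800000e-02  9.940000e-01 -1.120000e-01  4.348400e+02]
 [-1.000000e+00  1.800000e-02  3.000000e-03  7.092000e+01]
 [ 5.000000e-03  1.120000e-01  9.940000e-01  1.162625e+03]
 [ 0.000000e+00  0.000000e+00  0.000000e+00  1.000000e+00]] [[520.7   0.  319.5]
 [  0.  520.7 252.9]
 [  0.    0.    1. ]] -0.09988131800061999
0.1 18.700000000000003 [-3.10326152e+00 -4.73693272e-01  7.46443471e-04] [ 193.59841921 -619.58776101  229.99140016]
```

View pics/scene0.png

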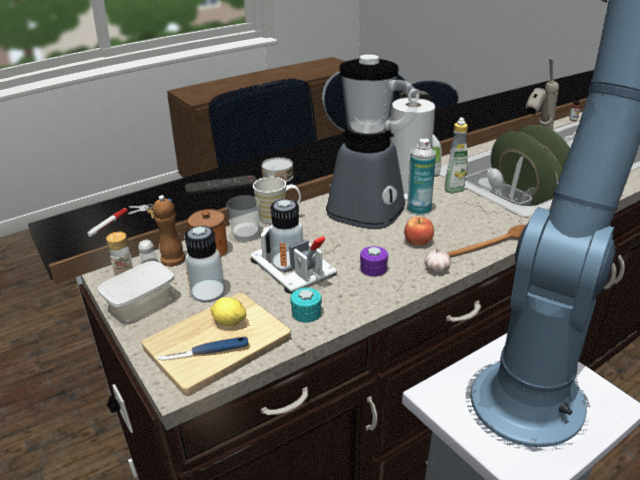

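View pics/top0.png

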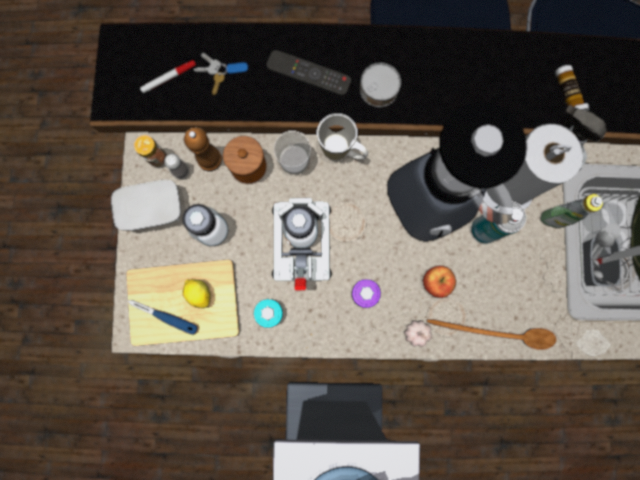

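The scene view has cap candidates in the holder (286,213), on the free-standing left cup (200,240), and purple (374,260) and turquoise (306,303) look-alikes. The one meant is the black cap on the cup in the white holder, at (299,220) in the top view. I'll confirm this in an enlarged crop.

Run:
```python
import pickle,cv2,numpy as np
t=pickle.load(open("top.pkl","rb"))["img"];s=pickle.load(open("scene.pkl","rb"))["img"]
a=cv2.resize(t[190:310,260:340],None,fx=5,fy=5,interpolation=cv2.INTER_CUBIC)
b=cv2.resize(s[190:310,245:325],None,fx=5,fy=5,interpolation=cv2.INTER_CUBIC)
cv2.imwrite("pics/crop.png",np.hstack([a,b]))
```

```text
(no output)
```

View pics/crop.png

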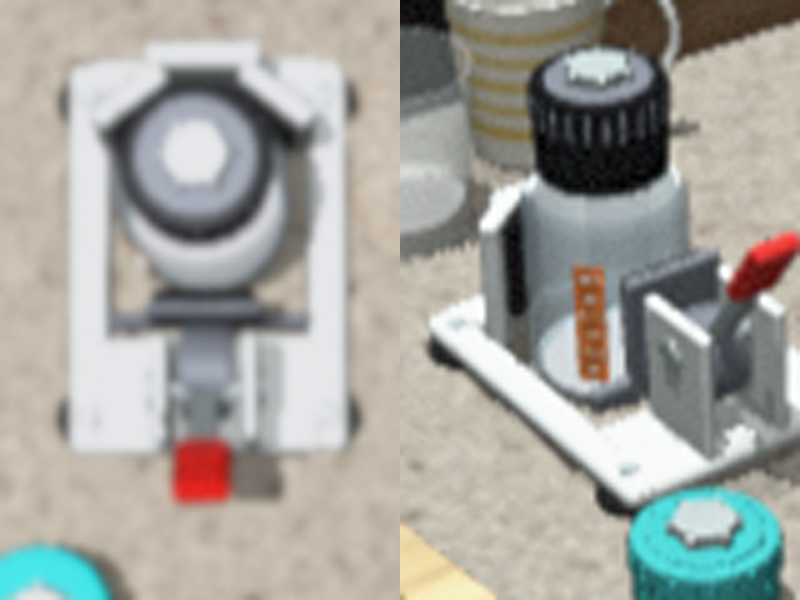

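The crop confirms it: a black cap on the clear cup with the orange scale in the white holder. Coupling at top px (299.0,220.4) and scene px (284.6,203.4), red paddle at top px (300.6,284), lever open.

Run:
```python
from h import *
import pickle
t=pickle.load(open("top.pkl","rb"));s=pickle.load(open("scene.pkl","rb"))
c=lambda x,y:(260+(x+.5)/5-.5,190+(y+.5)/5-.5)
cs=lambda x,y:(245+(x+.5)/5-.5,190+(y+.5)/5-.5)
print("cap top",onz(t,*c(195,152),157),"scene",onz(s,*cs(598-400,67),157))
for p in[(70,62),(347,62),(347,450),(68,450)]:print("plate",onz(t,*c(*p),8))
# paddle
for l in (0,.07,.15):
  e=1.07-l; z=58+66*np.sin(e)+5*np.cos(e); print(l,z,66*np.cos(e)-5*np.sin(e)+84, onz(t,*c(203,470),z))
m=cv2.inRange(cv2.cvtColor(t["img"],cv2.COLOR_BGR2HSV),(0,170,90),(8,255,255))[270:300,285:315]
ys,xs=np.nonzero(m);print(xs.mean()+285,ys.mean()+270,xs.min()+285,xs.max()+285,ys.min()+270,ys.max()+270)
m=cv2.inRange(cv2.cvtColor(s["img"],cv2.COLOR_BGR2HSV),(0,170,60),(8,255,255))[225:265,300:335]
ys,xs=np.nonzero(m);print(xs.mean()+300,ys.mean()+225)
print([read_wrist_force(),read_moment()])
```

```text
cap top [612.05765198 110.49877726 157.        ] scene [607.19754399 112.94455707 157.        ]
plate [678.55182088 173.81024796   8.        ]
plate [680.83249372  48.66592887   8.        ]
plate [505.52123118  45.89041374   8.        ]
plate [503.21838079 169.74893605   8.        ]
0 118.29585442727166 111.30219659450984 [489.68043433 105.90930377 118.29585443]
0.07 116.23859652666185 115.45259726325774 [489.78846677 105.97823029 116.23859653]
0.15 113.53880770561747 120.00612223828671 [489.93024032 106.06868421 113.53880771]
300.0091743119266 284.1284403669725 295 305 279 289
317.2027027027027 242.8108108108108
[array([ 0.0215713 , -1.0104504 ,  0.55552689]), array([-0.03187997,  0.00818392,  0.00931367])]
```

```bash
cat >> h.py <<'E'
from scipy.spatial.transform import Rotation as Ro
PSI=0.02
def ori(t=0.,yaw=0.):
    z=np.array([-np.sin(t),0,-np.cos(t)]);y=np.array([0,-1.,0]);x=np.cross(y,z)
    return (Ro.from_euler('z',PSI+yaw)*Ro.from_matrix(np.c_[x,y,z])).as_rotvec()
def press(e,ox,oy,push=0,r=72):
    """TCP pose whose -x tip edge touches the paddle's face at arm length r"""
    t=min(e,np.radians(25)); n=np.array([np.sin(e),0,np.cos(e)]);a=np.array([-np.cos(e),0,np.sin(e)])
    P=np.array([-84,0,58])+r*a+(5-push)*n-11*np.array([-np.cos(t),0,np.sin(t)])
    return Ro.from_euler('z',PSI).apply(P)+[ox,oy,0],ori(t)
E
python3 - <<'E'
from h import *
import pickle
from scipy.optimize import least_squares
t=pickle.load(open("top.pkl","rb"));s=pickle.load(open("scene.pkl","rb"))
def pt(p):
    ox,oy,l=p;e=1.07-l
    return Ro.from_euler('z',PSI).apply([-84-66*np.cos(e),0,58+66*np.sin(e)])+[ox,oy,0]
r=least_squares(lambda p:np.r_[proj(t,pt(p))-[300.2,284.1],proj(s,pt(p))-[317.2,242.8],(p[2]-.07)*10],[608,109,.07])
print(r.x,pt(r.x),r.fun)
ox,oy=608,109
R0=ori()
print([np.round(x,2) if (x:=solve_ik(*q)) is not None else None for q in [([250,-420,300],R0),([430,-130,300],R0),press(1.1,ox,oy,-25),press(.02,ox,oy),([610,110,115],R0),([610,110,115],ori(0,1.2)),([610,110,115],ori(0,-1.2))]])
E
```

```text
[6.09481455e+02 1.08959193e+02 8.18390614e-02] [489.19057255 106.55305471 113.11102241] [-0.24131998 -0.12641331  0.27508733 -0.06827054  0.11839061]
[array([ 0.94,  0.02,  0.01,  1.89, -0.  ,  1.23, -0.6 ]), array([ 0.59, -0.05, -0.37,  1.95, -0.02,  1.23, -1.33]), array([ 0.21,  0.64, -0.6 ,  1.61,  0.2 ,  1.42, -1.99]), array([ 0.32,  0.39, -0.71,  2.09,  0.35,  0.79, -2.15]), array([ 0.31,  0.56, -0.71,  1.74,  0.42,  1.  , -2.11]), array([ 0.37,  0.59, -0.8 ,  1.73,  0.49,  1.03, -0.96]), array([-1.14,  0.99,  1.37,  1.81, -1.03,  1.27, -2.23])]
```

Run:
```python
from h import *
ox,oy=609.5,109
R0=ori()
command_gripper(0.,60)
move_to([250,-420,300],R0);move_to([430,-130,300],R0)
p,o=press(1.0,ox,oy,-30);move_to(p+[0,0,60],o);move_straight(p,200,o)
f0=read_wrist_force();print(read_clock(),f0)
c=0
for e in np.r_[np.arange(1.0,0.06,-.09),np.arange(.03,-.16,-.03)]:
    p,o=press(e,ox,oy);move_straight(p,90,o);f=read_wrist_force()-f0
    print(round(e,2),np.round(f,1),round(read_clock(),2))
    if np.linalg.norm(f)>(25 if e<.1 else 32):break
f=grab_frame("scene");cv2.imwrite("pics/press.png",cv2.resize(f["img"][150:330,220:400],None,fx=3,fy=3))
```

```text
4.575 [0.13817947 0.82850501 0.51321651]
1.0 [-0.9 -1.  -0.4] 5.06
0.91 [2.4 0.1 0.6] 5.31
0.82 [ 3.1 -0.4  1.2] 5.56
0.73 [3.9 0.7 0.3] 5.81
0.64 [ 3.4 -0.7  0.1] 6.06
0.55 [ 1.7 -1.1  1.4] 6.31
0.46 [ 1.5 -0.4  0.7] 6.56
0.37 [ 0.2 -0.3  2.4] 6.81
0.28 [-0.7 -0.3  2.6] 7.06
0.19 [-1.8 -0.6  3.1] 7.31
0.1 [-0.2  0.3  2.3] 7.56
0.03 [-0.5 -0.3  2.8] 7.81
0.0 [-2.1 -1.7 11.1] 8.06
-0.03 [-5.9 -2.9 22.4] 8.31
-0.06 [-11.7  -3.3  36. ] 8.56
```

View pics/press.png

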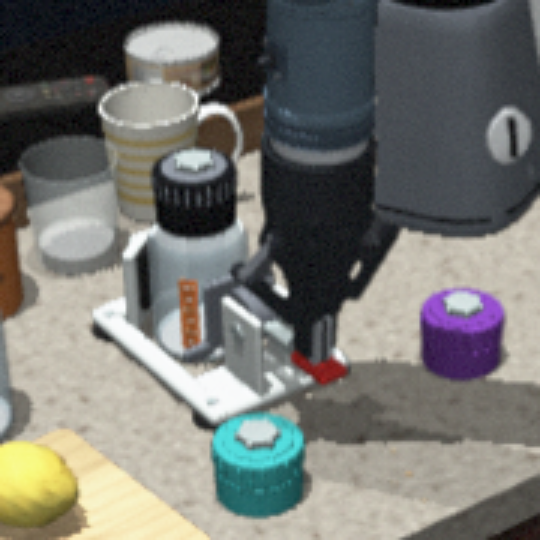

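The lever is fully down and level: the red paddle is at crop (320,368) and the force rose steeply against the stop. Next I'll lift off, re-measure the cap, and move above it.

Run:
```python
from h import *
import pickle
p=read_tcp_pos();move_straight(p+[0,0,80],200,ori());move_straight([430,60,260],300,ori())
o=None
for y in (1.9,1.7,1.5,2.1):
    q=solve_ik([610,110,250],ori(0,y));print(y,None if q is None else np.round(q,2))
print([solve_ik([610,110,115],ori(0,1.7+d)) is not None for d in(-1.3,-.3,.3,1.3)])
command_gripper(1.0)
t=grab_frame("top");s=grab_frame("scene");pickle.dump((t,s),open("ab.pkl","wb"))
a=cv2.resize(t["img"][190:310,260:340],None,fx=5,fy=5,interpolation=cv2.INTER_CUBIC)
b=cv2.resize(s["img"][190:310,245:325],None,fx=5,fy=5,interpolation=cv2.INTER_CUBIC)
cv2.imwrite("pics/crop2.png",np.hstack([a,b]));print(read_clock())
```

```text
1.9 [ 0.46  0.47 -0.92  1.62  0.39  1.25 -0.18]
1.7 [ 0.45  0.46 -0.91  1.62  0.38  1.25 -0.38]
1.5 [ 0.44  0.46 -0.9   1.62  0.37  1.25 -0.57]
2.1 [ 0.47  0.47 -0.94  1.62  0.39  1.25  0.01]
[True, True, True, True]
10.6417
```

View pics/crop2.png

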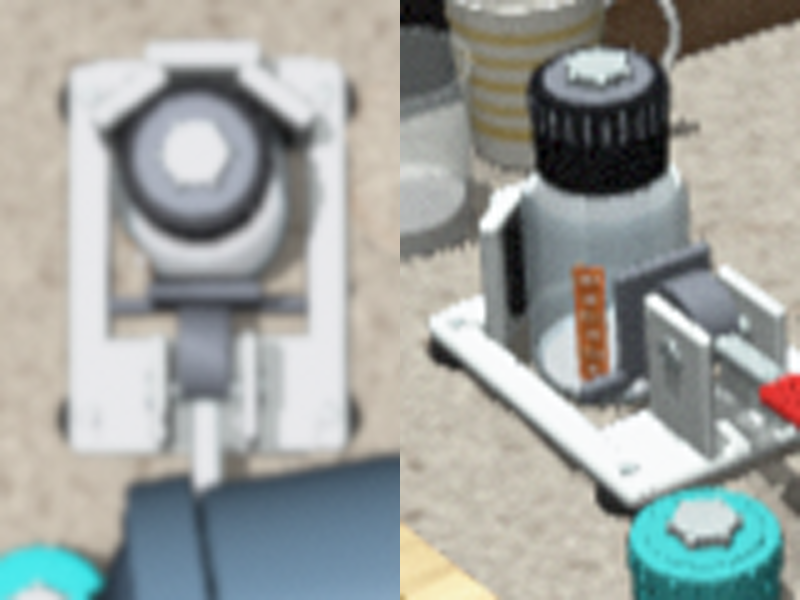

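Clamped: the sliding jaw touches the cup, the lever is level, and the cup's mark is unmoved. Now I'll grip the crown and centre on the forces.

Run:
```python
from h import *
Y=1.7
move_to([609.7,110.3,240],ori(0,Y));move_straight([609.7,110.3,115],120,ori(0,Y))
wait(.2);f0=read_wrist_force();m0=read_moment();print(read_clock(),f0,m0)
command_gripper(0.,30)
for i in range(5):
    wait(.1);f=read_wrist_force()-f0;print(np.round(f,1),np.round(read_moment()-m0,3),read_gripper_width()*85,read_gripper_force())
    if np.linalg.norm(f[:2])<1.5:break
    p=read_tcp_pos(); d=np.r_[f[:2]*.08,0];move_straight(p+d,50,ori(0,Y))
np.savez("g.npz",f0=f0,m0=m0);print(read_clock(),read_tcp_pos())
f=grab_frame("scene");cv2.imwrite("pics/grip.png",cv2.resize(f["img"][150:330,200:380],None,fx=3,fy=3))
```

```text
13.2583 [ 0.12648858 -0.4775894  -0.38627057] [ 0.05496442  0.03739903 -0.05065606]
[6.5 1.8 2.4] [ 0.015 -1.23   0.057] 60.77864484946022 33.028090596199036
[1.2 0.4 4.5] [-0.119 -0.54   0.062] 60.85275773566794 33.24310004711151
14.05 [612.5294363  110.67420032 116.47297981]
```

View pics/grip.png

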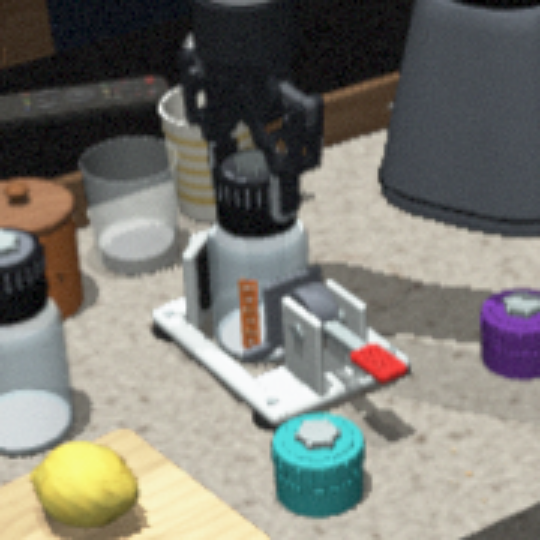

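The grip on the crown is clean, with the fingers either side of the cap (crop 250,190), and the clamp is still shut. Now the gentle trial turn, first counter-clockwise.

```bash
cat > turn.py <<'E'
from h import *
g=np.load("g.npz");f0,m0=g["f0"],g["m0"]
def turn(P,Y,a0,a1,lim=.22,fine=1.,coarse=3.,fineto=20):
    """turn cap from a0 to a1 deg (yaw about start); stop on torque"""
    s=np.sign(a1-a0);a=a0;mz=read_moment()[2];log=[]
    while abs(a1-a)>1e-6:
        st=fine if abs(a)<fineto and a*s>=0 else coarse
        a+=s*min(st,abs(a1-a))
        move_straight(P,60,ori(0,Y+np.radians(a)))
        m=np.mean([read_moment()[2] for _ in range(3)])-mz;f=read_wrist_force()-f0
        P=P+np.r_[np.clip(f[:2]*.04,-.4,.4),0]
        log.append((round(a,1),round(m,3),*np.round(f,1)))
        if abs(m)>lim:return P,a,True,log
    return P,a,False,log
E
python3 - <<'E'
from turn import *
P=np.array([612.3,110.5,115.5]);Y=1.7
command_gripper(0.,45);t0=read_clock()
P,a,st,log=turn(P,Y,0,21)
for l in log:print(*l)
print(st,a,P,read_clock()-t0,read_clock())
E
```

```text
1.0 0.055 -0.6 -0.8 7.7
2.0 0.078 0.4 -0.3 7.5
3.0 0.076 0.8 -0.6 7.5
4.0 0.048 -0.3 -0.5 7.9
5.0 0.074 -0.6 -0.8 8.1
6.0 0.049 0.3 -0.8 8.1
7.0 0.035 0.6 -0.5 7.3
8.0 0.049 0.5 -2.2 7.7
9.0 0.051 0.6 -1.2 8.5
10.0 -0.015 -0.0 -0.4 8.3
11.0 -0.04 0.4 0.1 8.3
12.0 -0.243 0.0 -0.3 7.8
True 12.0 [612.38059958 110.16734585 115.5       ] 3.0 17.3167
```

A hard stop at about 12° counter-clockwise, so this is the left-hand thread. I'll turn the other way, to 67° past the start.

Run:
```python
from turn import *
P=np.array([612.4,110.2,115.5]);Y=1.7;t0=read_clock()
P,a,st,log=turn(P,Y,12,-67,lim=.35,fine=2)
for l in log:print(*l)
print(st,a,P,read_clock()-t0,read_clock());np.savez("P.npz",P=P,a=a)
f=grab_frame("scene");cv2.imwrite("pics/t.png",cv2.resize(f["img"][150:330,200:380],None,fx=3,fy=3))
```

```text
9.0 0.216 -0.3 -0.5 7.4
6.0 0.27 0.6 1.4 7.0
3.0 0.272 -0.3 0.4 7.1
0.0 0.251 1.2 1.0 7.1
-2.0 0.256 1.2 0.2 6.8
-4.0 0.281 0.8 1.3 6.8
-6.0 0.246 0.6 1.2 7.4
-8.0 0.28 0.9 0.8 8.1
-10.0 0.258 0.7 1.0 6.6
-12.0 0.319 1.4 1.3 6.8
-14.0 0.288 1.7 1.4 6.8
-16.0 0.298 1.0 0.9 7.0
-18.0 0.293 2.1 0.5 6.0
-20.0 0.325 1.5 0.7 6.8
-23.0 0.324 0.7 1.3 5.5
-26.0 0.239 1.7 1.6 6.5
-29.0 0.276 1.4 0.7 8.4
-32.0 0.256 1.7 0.8 7.7
-35.0 0.258 1.4 0.3 7.1
-38.0 0.197 2.0 0.7 6.7
-41.0 0.25 0.6 1.1 7.4
-44.0 0.228 1.0 0.4 6.9
-47.0 0.315 2.0 1.6 6.8
-50.0 0.261 0.9 0.3 6.9
-53.0 0.229 1.0 0.8 8.2
-56.0 0.281 0.0 0.2 7.6
-59.0 0.236 1.2 0.9 5.7
-62.0 0.288 0.5 -0.5 7.6
-65.0 0.283 0.6 0.4 6.5
-67.0 0.234 1.6 0.6 7.3
False -67.0 [613.65733111 111.11290016 115.5       ] 7.5 24.8167
```

View pics/t.png

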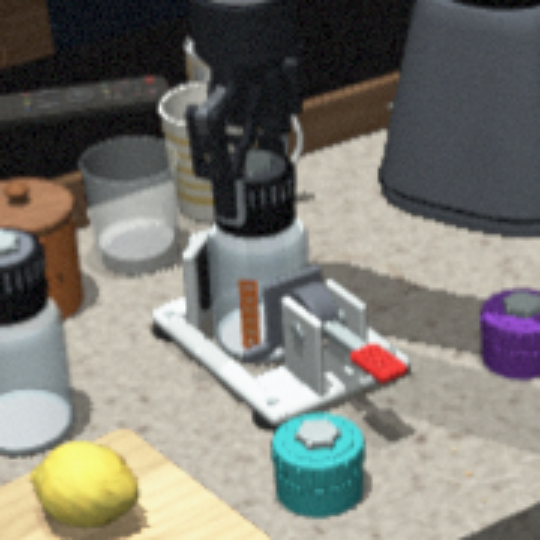

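The cap turned freely and the cup mark hasn't moved (crop 248,315). Now a straight lift, watching the force.

Run:
```python
from turn import *
d=np.load("P.npz");P=d["P"];o=ori(0,1.7+np.radians(float(d["a"])))
ok=True
for z in (2,4,7,12,20,30):
    move_straight(P+[0,0,z],60,o);f=read_wrist_force()-f0;print(z,np.round(f,1))
    if f[2]<-12: ok=False;break
if ok:
    move_straight(P+[0,0,95],80,o);wait(.5);print(read_wrist_force()-f0,read_gripper_width()*85)
print(read_clock())
f=grab_frame("scene");t=grab_frame("top")
cv2.imwrite("pics/l.png",np.hstack([cv2.resize(f["img"][110:330,200:380],(450,550)),cv2.resize(t["img"][170:310,240:340],(350,550))]))
```

```text
2 [ 2.  -0.1  1. ]
4 [ 2.  -0.9 -2.7]
7 [ 1.5 -1.5 -1.6]
12 [ 1.1 -0.3  0.1]
20 [ 1.3 -0.5  0.7]
30 [-0.4  0.9 -0.9]
[ 1.11385976  1.27039415 -0.31569669] 60.68030885586015
27.9333
```

View pics/l.png

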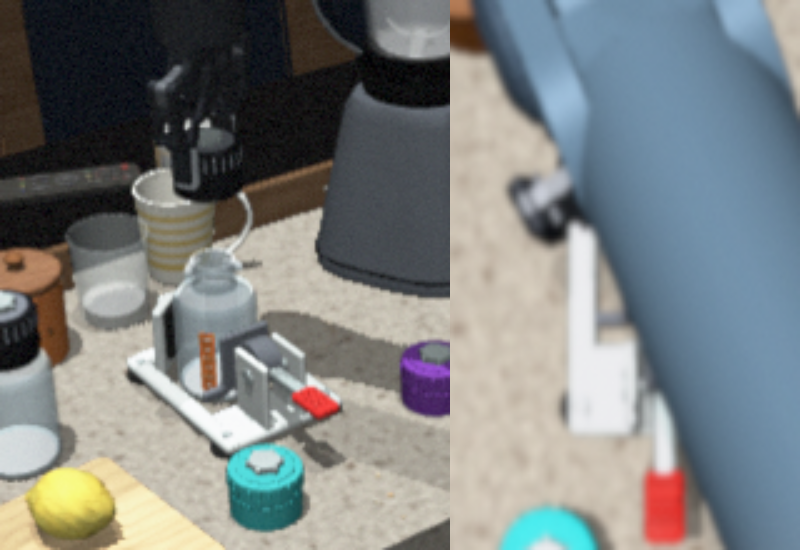

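The cap is held upright above the open cup (crop 208,170), the lever is shut (crop 315,402), and the cup and its surroundings are in place.

```bash
python3 -c "
from workcell import *
print(read_clock(),hand_in())"
```

```text
the job is handed in; nothing more can be done
28.0333 None
```

The job is handed in at 28 s: the cup is clamped, its cap had a left-hand thread and came off without turning the cup, and the arm is holding it upright about 95 mm above its seat over the cup, with the clamp shut.

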